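# Lock the carving stand

## Robot

A 6-joint arm with a two-finger parallel gripper is mounted at the origin on the work surface. World frame = base frame: x ahead of the robot, y to its left, z up, the work surface at z = 0. Lengths are in m, angles in rad, forces in N, time in s.
With the tool pointing down it reaches from about 0.325 to 0.75 m from the base axis. Payload 7.6 kg.
Tool frame: the origin (TCP) lies midway between the tips of the shut fingers; the grasp point (between the pads) lies 19 mm behind it; z points along the fingers, y is the line along which they close (so a half turn about z gives the same grasp; the last joint's range is limited). The gripper opens to 85 mm and grips with 20 to 120 N. Pads are 22 mm wide; open, the fingers measure 114 mm over their backs; the gripper's body (76 mm by 85 mm) begins 54 mm behind the grasp point. The pads swing forward as they close: fully open they stand 13 mm farther back than shut.
Start: joints at [1.234, 0.052, 1.401, -0, 1.689, -0.07], TCP at [0.138, 0.506, 0.231] pointing down, gripper open.
Joint ranges: [-2.9, 2.9], [-0.91, 2.17], [0.12, 2.37], [-1.06, 4.2], [0.26, 2.73], [-2.93, 2.93]. Speed limits (rad/s): [2.57, 2.57, 3.01, 3.14, 3.14, 3.14].

## Interface

Orientations are given as a unit quaternion [x, y, z, w].
In Python, from plant import bot gives the robot as it stands.
- The arm moves only by the tool jog_arm, never from a script. Its argument "deltas" is text: rows parted by semicolons, each of 7 numbers parted by spaces: the shift along the tool's x, y, z scaled (see below), then the turn, a rotation vector about the tool's x, y, z scaled (see below), then the gripper command: -1 is fully open, 1 is shut, values between are in proportion. A call has 1 to 5 rows; each row is the pose to reach, as a shift and turn from the pose commanded when the call began, along the tool's axes at that moment; what a row does not reach only later rows make up. The controller multiplies each number of a shift by 0.4 m and each number of a turn by 90 degrees. A row lasts 1/8 s, in which the tool goes at most 62.5 mm and 10.7 degrees, less where a joint would pass 70% of its speed; a pose out of reach is approached as far as the arm can. A call with a number of a shift or a turn outside -1 to 1 is refused whole. A call with a gripper value outside its range is refused whole. The fingers move at their own pace and stop on an object; the grip force is fixed at half the most. Time passes only in rows, so rows that repeat a pose let the fingers close. It gives the time, the measured TCP pose, the force, the opening and the grip force at its end, in the units of the state.
- bot.state(): the state, without advancing time (a new reading comes with each control period).
- bot.camera(name): name is "scene" or "top" or "wrist"; returns a dict with "image" (400x640x3 uint8, blue, green, red), "fx", "fy", "cx", "cy" (pixels), "pose" (4x4, takes a point from camera to world coordinates). Camera axes: x right, y down, z forward; pixel columns grow to the right and rows downward; lengths in m; the calibration is good to about 2 mm. A picture is of the moment at which its call begins. There is no depth.
- bot.finish_job(): hands the job in; it is judged then, once.
The state is a dict: "time": time; "qpos": joint angles; "dq": joint speeds; "tau": joint torques, N m; "tool_pos": TCP position; "eef_rot": TCP orientation; "ft_force": force on the tool from outside, world axes, zero at the start; "ft_torque": the same for the moment, N m; "width": finger opening in m; "finger_force": force on a finger pad.
Only numpy, scipy, OpenCV 4.12 (cv2) and the standard library are available. Lean on these libraries where they do the work, as an engineer would, in place of code of your own. Each camera call takes 0.05 s, during which the arm holds its last target. There are 200 camera calls.

## Task

One of the two green carving stands carries a half-carved wooden mushroom. Lock that stand: turn its steel collar clockwise by its upright pin until the pin's arm lies right over the green tongue that sticks out of the stand's foot, neither short of it nor past it, and let go. Leave the collar of the empty stand where it is.

Things in the scene. Friction and masses are not known exactly. Their poses are not given: they have to be found in the camera images.
- work_stand: Stand with the mushroom, green cast iron, bolted down. Foot 160 mm across, column 64; mushroom cap 68 mm across, top 160 mm above the bench. Origin: centre of the foot's underside, on the upright axis the collar turns about. z up; x points along the locked mark, a green tongue 18 mm wide, 14 high, reaching 125 mm from the axis. The two stands may swap sides; yaw within 45 degrees.
- work_collar (a joint): Angle of that stand's steel lock collar (rad). 0: locked, arm exactly over the tongue (x of work_stand). Grows counter-clockwise from above; starts at 0.7 to 1.4, so locking turns it clockwise. Range -0.5 to 1.7: it can go past the mark. Stays where left; 0.25 N m (3 N at the pin) turns it.
- work_pin (a point): Top centre of the upright round steel pin that turns that collar: 18 mm diameter, 90 mm from the axis, top 137 mm above the bench, free for the upper 63 mm; below, it stands on the collar's radial arm (16 mm wide, top 74 mm above the bench). Collar: ring 96 mm across, 56 to 80 mm above the bench.
- spare_pin (a point): Top centre of the same pin on the second, identical stand, whose face plate is bare but for a short screw. Its collar is to stay as it is.
Mind the look-alikes: they are no part of the job. Leave any orange or pink look-alike of the work_stand alone.

How it is judged:
At the end, for the whole second after the job is handed in: The collar of the stand with the mushroom rests within 0.175 rad (10 degrees) of its locked mark, either side (joint work_collar between -0.175 and 0.175), and the empty stand's pin is within 15 mm of where it started (value of joint work_collar between -0.175 and 0.175 rad and velocity of joint work_collar between -0.05 and 0.05 rad/s and distance of spare_pin from where it was at the start of the episode below 0.015 m); the robot touches nothing.
It fails at once if the empty stand's collar is turned (its pin moves more than 15 mm) (distance of spare_pin from where it was at the start of the episode above 0.015 m).
It also fails if it takes over 38 s, if anything falls off the work surface, if the arm or the gripper's body presses on something with over 40 N, if the wrist force passes 120 N, or if a joint passes its speed limit or range.

## Working session

There is one attempt and no reset: what is moved stays moved. The work goes in short steps, Python scripts to look and compute and a tool call to move; the robot and the scene stay as the last step left them, time stands still between calls to the robot, and variables do not carry over. Pictures are saved under pics/ and viewed, at most 10 in all, crops included, and the job is handed in when it is done.

Besides the shell and the picture viewer there is one more tool, called after "Call:" by a JSON object that holds its "method" and its "body". jog_arm: Moves the arm, as the interface text tells. Shifts and turns lie within -1 to 1; 1 stands for 0.4 m of shift or 90 degrees of turn. Its arguments: {"type":"object","properties":{"deltas":{"type":"string"}},"required":["deltas"]}

```bash
mkdir -p pics
python3 - <<'E'
from plant import bot
import cv2,numpy as np,pickle
d={}
for n in("scene","top"):
    c=bot.camera(n);d[n]=c;cv2.imwrite(f"pics/{n}0.png",c["image"]);print(n,c["fx"],c["cx"],c["cy"],np.round(c["pose"],3).tolist())
pickle.dump(d,open("c0.pkl","wb"))
s=bot.state();print(s["time"],s["tool_pos"],s["eef_rot"])
E
```

```text
scene 453.3147030636022 330.27535672785893 194.40727211284394 [[0.174, 0.77, -0.614, 1.189], [0.985, -0.133, 0.112, -0.194], [0.004, -0.624, -0.781, 0.985], [0.0, 0.0, 0.0, 1.0]]
top 511.38313086482236 319.7188761058257 198.9861249521986 [[-0.006, -0.991, 0.137, 0.312], [-1.0, 0.006, 0.003, -0.1], [-0.004, -0.137, -0.991, 1.391], [0.0, 0.0, 0.0, 1.0]]
0.1 [0.13831556 0.50617447 0.2305614 ] [ 1.33017037e-01  9.91113500e-01 -6.91345113e-04 -1.38842063e-04]
```

View pics/top0.png

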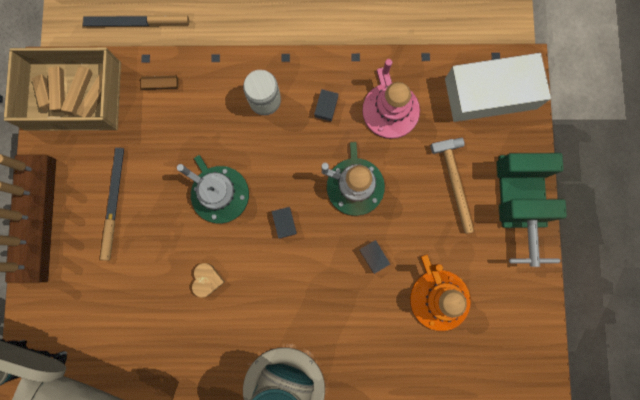

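View pics/scene0.png

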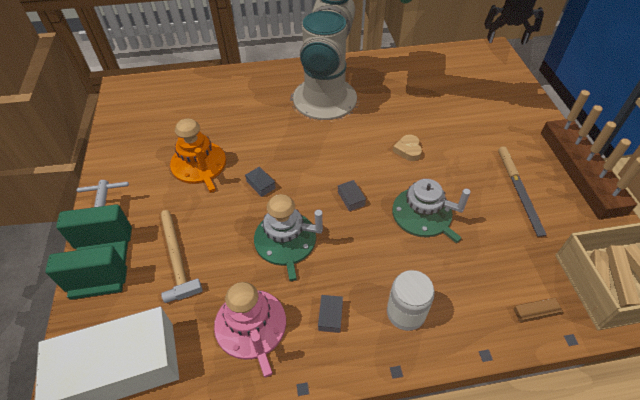

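The work stand is near (356,187) in the top view and (285,237) in the scene view. Its pin is near (327,168) and (318,214), and its tongue points to (353,147) and (292,275). The empty stand is near (220,193) in the top view.

```bash
cat > h.py <<'E'
import numpy as np,cv2
def ray(c,uv,z):
    P=c["pose"];d=P[:3,:3]@[(uv[0]-c["cx"])/c["fx"],(uv[1]-c["cy"])/c["fy"],1]
    return (P[:3,3]+d*(z-P[2,3])/d[2])
E
python3 - <<'E'
from h import *
import pickle
d=pickle.load(open("c0.pkl","rb"))
for n,(cx,cy) in {"top":(356,180),"scene":(290,235)}.items():
    c=d[n];im=c["image"];h=cv2.cvtColor(im,cv2.COLOR_BGR2HSV)
    m=cv2.inRange(h,(60,80,20),(95,255,255))
    w=np.zeros_like(m);w[cy-50:cy+50,cx-50:cx+50]=255;m&=w
    ys,xs=np.nonzero(m);P=np.array([ray(c,(x,y),.012) for x,y in zip(xs,ys)])
    (ox,oy),r=cv2.minEnclosingCircle(P[:,:2].astype(np.float32))
    # foot disc: erode the tongue away in a bench-plane raster (1 px = 1 mm)
    Mm=np.zeros((700,1000),np.uint8);H=np.array([ray(c,u,.012)[:2] for u in((cx-50,cy-50),(cx+50,cy-50),(cx+50,cy+50),(cx-50,cy+50))])
    A=cv2.getPerspectiveTransform(np.float32([(cx-50,cy-50),(cx+50,cy-50),(cx+50,cy+50),(cx-50,cy+50)]),np.float32((H-H.mean(0))*1000+200))
    W=cv2.warpPerspective(m,A,(400,400))
    hull=cv2.morphologyEx(W,cv2.MORPH_CLOSE,np.ones((61,61)));op=cv2.morphologyEx(hull,cv2.MORPH_OPEN,cv2.getStructuringElement(2,(45,45)))
    k=max(cv2.findContours(op,0,1)[0],key=cv2.contourArea)
    (a,b),r=cv2.minEnclosingCircle(k);ctr=(np.array([a,b])-200)/1000+H.mean(0)
    D=P[:,:2]-ctr;R=np.hypot(*D.T);t=D[R>.095]
    print(n,"ctr",ctr,"r",r,"tongue max",R.max(),"yaw",np.degrees(np.arctan2(*t.mean(0)[::-1])),len(t))
    cv2.imwrite(f"pics/{n}1.png",cv2.resize(im[cy-60:cy+60,cx-60:cx+60],(390,390),interpolation=cv2.INTER_CUBIC))
a=cv2.imread("pics/top1.png");b=cv2.imread("pics/scene1.png");cv2.imwrite("pics/both.png",np.hstack([a,b]))
E
```

```text
Traceback (most recent call last):
ValueError: max() iterable argument is empty
```

Run:
```python
from h import *
import pickle
d=pickle.load(open("c0.pkl","rb"));o=[]
for n,(cx,cy) in {"top":(350,180),"scene":(290,235)}.items():
    im=d[n]["image"]
    h=cv2.cvtColor(im,cv2.COLOR_BGR2HSV);print(n,h[203,345] if n=="top" else h[250,270],h[150,353],h[270,291])
    o.append(cv2.resize(im[cy-50:cy+50,cx-50:cx+50],(400,400),interpolation=cv2.INTER_CUBIC))
cv2.imwrite("pics/both.png",np.hstack(o))
```

```text
top [63 82 59] [56 70 99] [ 14 166 157]
scene [ 75  51 129] [ 15 157 158] [ 75  94 109]
```

View pics/both.png

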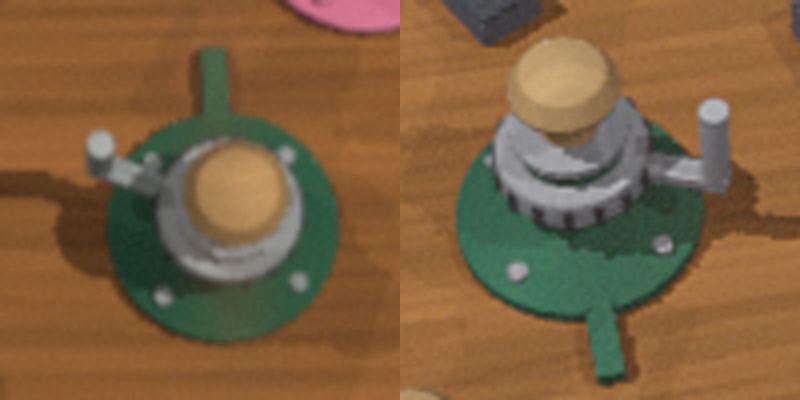

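The top crop (4x) shows the foot centred at about (356,187), the tongue end at about (353.5,142) and the pin top at about (325,165). The scene crop puts the pin top at about (318.5,212).

Run:
```python
from h import *
import pickle
d=pickle.load(open("c0.pkl","rb"))
for n,(cx,cy),pin in (("top",(350,180),(325,164.7)),("scene",(290,235),(318.5,212))):
    c=d[n];im=c["image"];h=cv2.cvtColor(im,cv2.COLOR_BGR2HSV)
    m=cv2.inRange(h,(45,40,20),(95,255,255))
    w=np.zeros_like(m);w[cy-50:cy+50,cx-50:cx+50]=255;m&=w
    k=max(cv2.findContours(m,0,1)[0],key=cv2.contourArea);hull=cv2.convexHull(k)[:,0]
    C=np.array([ray(c,p,.012)[:2] for p in k[:,0]])
    # robust circle with radius 80 mm
    from scipy.optimize import least_squares
    s=least_squares(lambda q:np.hypot(*(C-q).T)-.08,C.mean(0),loss="cauchy",f_scale=.003)
    q=s.x;ys,xs=np.nonzero(m);P=np.array([ray(c,(x,y),.013)[:2] for x,y in zip(xs,ys)])-q
    R=np.hypot(*P.T);t=P[(R>.09)&(R<.14)]
    p=ray(c,pin,.137)[:2]
    ty=np.arctan2(*t.mean(0)[::-1]);v=p-q;py=np.arctan2(v[1],v[0])
    print(n,"ctr",q,"inl",np.median(abs(s.fun)),"tongueR",R.max(),len(t),"yaw",ty,"pin",p,"R",np.hypot(*v),"rel",py-ty)
```

```text
top ctr [ 0.53811975 -0.19160243] inl 0.006717968755076506 tongueR 0.11962399306677644 58 yaw 0.0255523046594183 pin [ 0.57118084 -0.10997027] R 0.08807295941222523 rel 1.1604341055326697
scene ctr [ 0.53982419 -0.19288098] inl 0.003931099843952679 tongueR 0.1265282901364118 94 yaw 0.03465244322158633 pin [ 0.56892651 -0.10863066] R 0.08913507466780377 rel 1.2035489532564374
```

Both views agree: axis (0.539,-0.192), pin (0.570,-0.109), pin radius 0.089, collar about 1.18 rad. I'll cage the pin with partly open fingers set along the tangent, then sweep it round.

```bash
cat >> h.py <<'E'
from scipy.spatial.transform import Rotation as Ro
def down(yaw): # tool down, tool y axis at world angle yaw
    y=np.array([np.cos(yaw),np.sin(yaw),0]);z=np.array([0,0,-1.]);return Ro.from_matrix(np.c_[np.cross(y,z),y,z])
def delta(p,R,tp,yaw):
    T=down(yaw);return np.round(np.r_[R.inv().apply(np.array(tp)-p)/.4,(R.inv()*T).as_rotvec()/(np.pi/2)],3),T
def plan(*wps):
    from plant import bot
    s=bot.state();p=s["tool_pos"];R=Ro.from_quat(s["eef_rot"]);print(s["time"],p,s["qpos"].round(2) if hasattr(s["qpos"],'round') else s["qpos"])
    for call in wps:
        for tp,yaw in call: print(delta(p,R,tp,yaw)[0])
        p,R=np.array(call[-1][0]),down(call[-1][1]);print("--")
E
python3 - <<'E'
from h import *
plan([((.36,.29,.24),.7)],[((.5,.03,.24),.0)],[((.570,-.109,.22),-.366)],[((.570,-.109,.095),-.366)])
E
```

```text
0.1 [0.13831556 0.50617447 0.2305614 ] [ 1.23  0.05  1.4  -0.    1.69 -0.07]
[-0.677 -0.375 -0.023 -0.001  0.     0.385]
--
[-0.723 -0.151  0.     0.     0.     0.446]
--
[-0.347  0.175  0.05   0.     0.     0.233]
--
[0.    0.    0.313 0.    0.    0.   ]
--
```

Call:
{"method": "jog_arm", "body": {"deltas": "-0.677 -0.375 -0.023 0 0 0.385 0;-0.677 -0.375 -0.023 0 0 0.385 0;-0.677 -0.375 -0.023 0 0 0.385 0;-0.677 -0.375 -0.023 0 0 0.385 0;-0.677 -0.375 -0.023 0 0 0.385 0"}}

```text
time: 0.72
tool_pos: [0.3611, 0.2886, 0.2403]
eef_rot: [0.422, 0.906, -0.0, -0.0]
ft_force: [1.1, 1.0, -0.4]
width: 0.043
finger_force: 0.0
```

Run:
```python
from h import *
plan([((.5,.03,.24),.0)])
```

```text
0.725 [0.36109841 0.28861758 0.24033306] [ 0.59 -0.13  1.56  0.    1.71 -0.1 ]
[-0.718 -0.15   0.001 -0.     0.     0.445]
--
```

Tracking is exact, so I'll run the planned calls.

Call:
{"method": "jog_arm", "body": {"deltas": "-0.718 -0.15 0 0 0 0.445 0;-0.718 -0.15 0 0 0 0.445 0;-0.718 -0.15 0 0 0 0.445 0;-0.718 -0.15 0 0 0 0.445 0;-0.718 -0.15 0 0 0 0.445 0"}}

```text
time: 1.35
tool_pos: [0.4996, 0.0295, 0.24]
eef_rot: [0.708, 0.706, -0.0, -0.0]
ft_force: [-0.4, -0.3, 0.6]
width: 0.0426
finger_force: 0.0
```

Run:
```python
from h import *
plan([((.570,-.109,.22),-.366)])
```

```text
1.35 [0.49955549 0.02946146 0.23999458] [-0.01 -0.02  1.46 -0.    1.71 -0.01]
[-0.346  0.177  0.05  -0.     0.     0.231]
--
```

Call:
{"method": "jog_arm", "body": {"deltas": "-0.346 0.177 0.05 0 0 0.231 0;-0.346 0.177 0.05 0 0 0.231 0;-0.346 0.177 0.05 0 0 0.231 0;-0.346 0.177 0.05 0 0 0.231 0;-0.346 0.177 0.05 0 0 0.231 0"}}

```text
time: 1.98
tool_pos: [0.5696, -0.1058, 0.2203]
eef_rot: [0.823, 0.568, -0.0, -0.0]
ft_force: [0.1, -1.1, 0.3]
width: 0.0424
finger_force: 0.0
```

Run:
```python
from h import *
from plant import bot
plan([((.570,-.109,.095),-.366)])
c=bot.camera("wrist");P=np.linalg.inv(c["pose"])
for q in((.57,-.109,.137),(.539,-.192,.16)):
    v=P@[*q,1];print(c["fx"]*v[0]/v[2]+c["cx"],c["fy"]*v[1]/v[2]+c["cy"])
cv2.imwrite("pics/w1.png",c["image"])
```

```text
1.975 [ 0.56957589 -0.10577688  0.22029578] [-0.25  0.21  1.25  0.    1.68  0.11]
[-0.007  0.004  0.313 -0.    -0.     0.002]
--
320.38420628026944 211.41438999908007
320.96667890993405 338.63213751221974
```

View pics/w1.png

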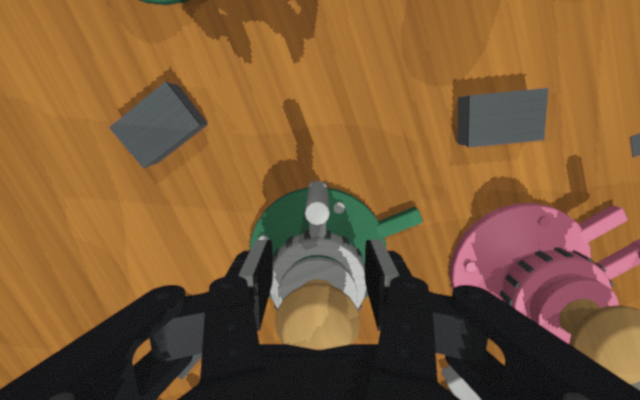

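The wrist view shows the pin top at (317,213), against a predicted (320,211), so the estimate is confirmed. I'll descend around the pin.

Call:
{"method": "jog_arm", "body": {"deltas": "-0.007 0.004 0.313 0 0 0 0;-0.007 0.004 0.313 0 0 0 0;-0.007 0.004 0.313 0 0 0 0;-0.007 0.004 0.313 0 0 0 0.3;-0.007 0.004 0.313 0 0 0 0.3"}}

```text
time: 2.65
tool_pos: [0.5722, -0.1098, 0.0993]
eef_rot: [0.823, 0.568, 0.002, 0.002]
ft_force: [0.4, -0.1, 0.8]
width: 0.0298
finger_force: 0.0
```

Run:
```python
from h import *
def w(a):return ((.539+.09*np.cos(a+.03),-.192+.09*np.sin(a+.03),.095),a+.03-np.pi/2)
plan([w(a) for a in (1.1,1.0,.9,.8,.7)],[w(a) for a in(.6,.5,.4,.3,.2)])
```

```text
2.65 [ 0.57220951 -0.10975847  0.09927018] [-0.25  0.29  1.4   0.    1.44  0.11]
[ 0.003  0.013  0.011  0.004 -0.001  0.05 ]
[-0.     0.035  0.011  0.004 -0.001  0.114]
[-0.005  0.057  0.011  0.004 -0.001  0.177]
[-0.013  0.078  0.011  0.004 -0.001  0.241]
[-0.022  0.099  0.011  0.004 -0.001  0.305]
--
[-0.001  0.022  0.     0.     0.     0.064]
[-0.004  0.045  0.     0.     0.     0.127]
[-0.01   0.066  0.     0.     0.     0.191]
[-0.018  0.088  0.     0.     0.     0.255]
[-0.028  0.108  0.     0.     0.     0.318]
--
```

Call:
{"method": "jog_arm", "body": {"deltas": "0.003 0.013 0 0 0 0.05 0.3;0 0.035 0 0 0 0.114 0.3;-0.005 0.057 0 0 0 0.177 0.3;-0.013 0.078 0 0 0 0.241 0.3;-0.022 0.1 0 0 0 0.305 0.3"}}

```text
time: 3.28
tool_pos: [0.6054, -0.1322, 0.0979]
eef_rot: [0.935, 0.355, 0.001, 0.001]
ft_force: [-2.9, 0.9, 1.3]
width: 0.0302
finger_force: 1.4
```

Call:
{"method": "jog_arm", "body": {"deltas": "-0.001 0.022 0 0 0 0.064 0.3;-0.004 0.045 0 0 0 0.127 0.3;-0.01 0.066 0 0 0 0.19 0.3;-0.018 0.088 0 0 0 0.255 0.3;-0.018 0.088 0 0 0 0.255 0.3"}}

```text
time: 3.9
tool_pos: [0.6237, -0.1636, 0.0975]
eef_rot: [0.987, 0.164, 0.002, 0.001]
ft_force: [0.3, -0.4, -0.6]
width: 0.0299
finger_force: 0.0
```

Run:
```python
from h import *
from plant import bot
def w(a):return ((.539+.09*np.cos(a+.03),-.192+.09*np.sin(a+.03),.095),a+.03-np.pi/2)
plan([w(a) for a in (.2,.1,0,-.067)])
p=bot.state()["tool_pos"];print(np.hypot(p[0]-.539,p[1]+.192),np.arctan2(p[1]+.192,p[0]-.539)-.03)
o=[]
for n,q in(("top",(.629,-.189,.137)),("scene",(.6,-.18,.1))):
    c=bot.camera(n);v=np.linalg.inv(c["pose"])@[*q,1];x,y=int(c["fx"]*v[0]/v[2]+c["cx"]),int(c["fy"]*v[1]/v[2]+c["cy"])
    o.append(cv2.resize(c["image"][y-50:y+50,x-50:x+50],(400,400),interpolation=cv2.INTER_CUBIC));print(n,x,y)
cv2.imwrite("pics/b2.png",np.hstack(o))
```

```text
3.9 [ 0.62369492 -0.16357225  0.09748462] [-0.31  0.46  1.19  0.    1.49  0.93]
[ 0.001  0.021  0.006  0.001 -0.002  0.063]
[-0.003  0.043  0.006  0.001 -0.002  0.127]
[-0.008  0.065  0.006  0.001 -0.002  0.19 ]
[-0.013  0.079  0.006  0.001 -0.002  0.233]
--
0.08933849760368842 0.2938330554720584
top 356 141
scene 290 236
```

View pics/b2.png

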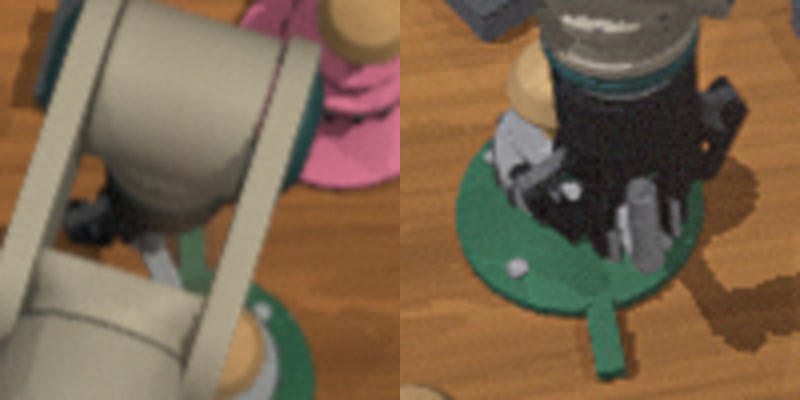

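The pin is caged between the pads and trails slightly, on course for the tongue. I'll finish the arc; the pin trails by about 6 mm, or 0.067 rad.

Call:
{"method": "jog_arm", "body": {"deltas": "0.001 0.021 0 0 0 0.063 0.3;-0.003 0.043 0 0 0 0.127 0.3;-0.008 0.065 0 0 0 0.19 0.3;-0.013 0.079 0 0 0 0.233 0.3;-0.013 0.079 0 0 0 0.233 0.3"}}

```text
time: 4.62
tool_pos: [0.6283, -0.1945, 0.0961]
eef_rot: [1.0, -0.018, 0.001, 0.0]
ft_force: [0.8, 1.1, -0.2]
width: 0.03
finger_force: 0.3
```

Call:
{"method": "jog_arm", "body": {"deltas": "0 0 0 0 0 0 0.3;0 -0.014 0 0 0 0 0;0 -0.014 -0.3 0 0 0 0;0 -0.014 -0.3 0 0 0 0;0 -0.014 -0.3 0 0 0 0"}}

```text
time: 5.25
tool_pos: [0.6301, -0.1894, 0.2226]
eef_rot: [1.0, -0.018, 0.006, 0.002]
ft_force: [-0.4, -0.0, -0.4]
width: 0.0426
finger_force: 0.0
```

Call:
{"method": "jog_arm", "body": {"deltas": "0.1 -0.8 0 0 0 0 0;0.1 -0.8 0 0 0 0 0;0.1 -0.8 0 0 0 0 0;0.1 -0.8 0 0 0 0 0;0.1 -0.8 0 0 0 0 0"}}

```text
time: 5.88
tool_pos: [0.6782, 0.1216, 0.2143]
eef_rot: [1.0, -0.018, -0.001, 0.0]
ft_force: [0.5, -0.2, -0.4]
width: 0.0424
finger_force: 0.0
```

Run:
```python
from h import *
from plant import bot
o=[]
for n,q in(("top",(350,165)),("scene",(290,235))):
    c=bot.camera(n);x,y=q
    cv2.imwrite(f"pics/f_{n}.png",c["image"])
    o.append(cv2.resize(c["image"][y-50:y+50,x-50:x+50],(400,400),interpolation=cv2.INTER_CUBIC))
cv2.imwrite("pics/b3.png",np.hstack(o))
```

```text
(no output)
```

View pics/b3.png

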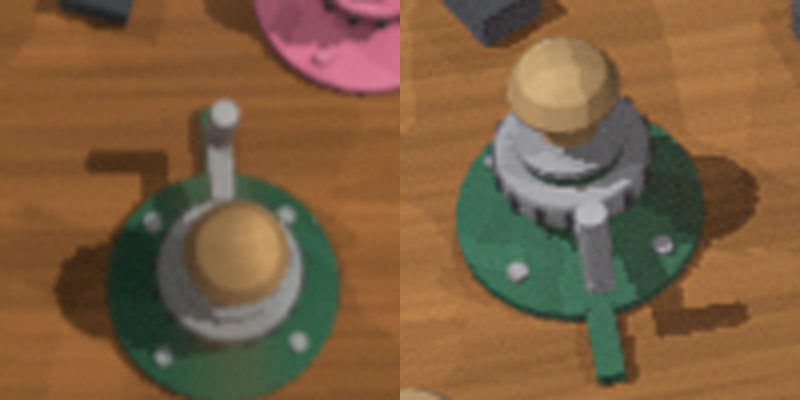

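The arm now lies over the tongue. The pin top is at about (356.2,143.7) in the top view and (288.5,238) in the scene view; I'll check the angle.

Run:
```python
from h import *
import pickle
d=pickle.load(open("c0.pkl","rb"))
for n,u,q in(("top",(356.2,143.7),(.5381,-.1916)),("scene",(288.5,238),(.5398,-.1929))):
    p=ray(d[n],u,.137)[:2]-q;print(n,p+q,np.hypot(*p),np.arctan2(p[1],p[0])-.03)
```

```text
top [ 0.62443411 -0.18875158] 0.08638108350908351 0.002981021253493872
scene [ 0.62843663 -0.1856691 ] 0.08893108961581857 0.05139885651950642
```

The collar is 0 to 0.05 rad from the mark, well inside the tolerance, and the robot is clear.

```bash
python3 -c "
from plant import bot
print(bot.finish_job())"
```

```text
the job is handed in; nothing more can be done
None
```

The mushroom stand's collar is locked, with its arm over the tongue to within about 0.05 rad by both cameras; the arm stayed clear of the empty stand, and the job was handed in at about 6 s (no verdict came back).

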